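Zero the bench scale for the mixing bowl

TASK

Get the kitchen scale ready to weigh into the steel bowl that stands on its pan: switch the scale on at the rocker at the left end of its sloping console, then press the grams key, the round key next to the rocker, and then press the long tare bar to zero out the bowl. Press each one fully home with your fingertips, keeping the rest of your hand off the scale, and let go of it before the next. Pick nothing up, leave the other round key (pounds) alone, do not touch the pan or the bowl, and leave the jar, cup, muffin tin and tub where they are.

Things in the scene. Friction and masses are not known exactly. Their poses are not given: they have to be found in the camera images.
- scale: White catering bench scale, 320 mm deep (x), 320 mm wide (y), 70 mm high without its pan, fixed on the steel table. Origin: centre of its underside, on the table; x points from front to back, away from the operator, y to the operator's left, z up; turned about z only. Its front 120 mm is a console sloping up away from the operator at 15 degrees, from 35 mm high at the front lip to 67 mm.
- console: Face of the sloping console, frame tilted 15 degrees with it: x up the slope, y to the operator's left, z its outward normal; origin on the face at 119 mm in front of the scale's origin, 46 mm above the table. The controls stand in one row along its y: black rocker at 0.122 m, round grams key 0.058, round pounds key 0.004, long tare bar -0.082. Bezels and display stand up to 4 mm proud.
- pan: Flat stainless weighing pan, 200 mm (x) by 300 mm (y), 8 mm thick, fixed on the scale behind the console; origin: centre of its underside, 70 mm above the table and 65 mm behind the scale's origin. Its front edge is 84 mm behind the row of controls. Not to be touched.
- rocker (a joint): Black power rocker, left end of the console: V-shaped paddle, 40 mm long up the slope, 26 mm wide, pivoting across its middle. 0 = off: near half (to the operator) sticks up, far half parallel to the console; 0.32 rad = on: near half down, parallel to the console, 7 mm above it. Stiff: stays where it is left. A push of about 2.5 N amid the near half tips it over to a firm stop.
- rocker_near (a point): Where to press the rocker: on the upper face of its near half, 13 mm from the pivot towards the operator; moves with the rocker. While off it lies about 11 mm above the console face and goes down about 4 mm along the console's normal. With the rocker off its axes are the console's. Fingers reaching past the pivot onto the far half hinder it.
- grams (a joint): Travel of the round grams key into the console: 0 = up, 0.005 m = fully home. Sprung: it starts to move at 1.5 N, is fully home at 5 N against a firm stop, and comes back up when let go.
- grams_top (a point): Centre of the top of the round grams key (24 mm diameter, grey plastic, second control from the left), 11 mm above the console surface when up; z is the console's normal, along which the key travels; y is the scale's y.
- pounds (a joint): Travel of the round pounds key: as the grams key, 0 = up, 0.005 m = home. Not to be pressed.
- pounds_top (a point): Centre of the top of the round pounds key (24 mm diameter, grey, third from the left, 54 mm to the right of the grams key, of the same shape).
- tare (a joint): Travel of the long tare bar into the console: 0 = up, 0.005 m = fully home; sprung as the grams key (1.5 N to start, 5 N fully home).
- tare_top (a point): Centre of the top of the tare bar (26 mm up the slope by 60 mm across, grey plastic, at the right end of the row), 11 mm above the console surface when up; z is the console's normal, along which it travels; y is the scale's y.
- bowl: Steel mixing bowl, 176 mm across the rim, 80 mm high, standing loose on the middle of the pan (rim 158 mm above the table); origin: centre of its foot. To be left standing there untouched.
- jar: Closed baking-powder jar, 60 mm diameter, 78 mm high, standing on the table beside the console, to its left or right; origin: centre of its foot. Bystander.
- cup: Small aluminium measuring cup, 68 mm across the rim, 60 mm high, standing on the table beside the console, on the other side from the jar; origin: centre of its foot. Bystander.
- tin: Dark steel four-hole muffin tin, 180 by 180 by 32 mm, some holes lined with paper cases, lying on the table beside the pan, to its left or right; origin: centre of its underside. Bystander.
- tub: Clear food tub with a blue clip lid, 142 by 172 by 72 mm, on the table beside the pan, on the other side from the muffin tin; origin: centre of its underside. Bystander.

How it is judged:
By the outcome, as a careful person would: the job done as asked, in the order asked, and still so for the second after the job is handed in, with the robot touching nothing.
It also fails if it takes over 48 s, if anything falls off the work surface, if the arm or the gripper's body presses on something with over 40 N, if the wrist force passes 120 N, or if a joint passes its speed limit or range.

ROBOT

A 6-joint arm with a two-finger parallel gripper is mounted at the origin on the work surface. World frame = base frame: x ahead of the robot, y to its left, z up, the work surface at z = 0. Lengths are in m, angles in rad, forces in N, time in s.
With the tool pointing down it reaches from about 0.225 to 0.875 m from the base axis. Payload 3.4 kg.
Tool frame: the origin (TCP) lies midway between the tips of the shut fingers; the grasp point (between the pads) lies 19 mm behind it; x points along the fingers, z is the direction in which the jaws open and shut, and the axes are right-handed (so a half turn about x gives the same grasp; the last joint's range is limited). The gripper opens to 85 mm and grips with 20 to 120 N. Pads are 22 mm wide; open, the fingers measure 114 mm over their backs; the gripper's body (76 mm by 85 mm) begins 54 mm behind the grasp point. The pads swing forward as they close: fully open they stand 13 mm farther back than shut.
Start: joints at [1.111, 0.276, 1.505, -0, 1.361, -0.121], TCP at [0.191, 0.542, 0.231] pointing down, gripper open.
Joint ranges: [-2.89, 2.89], [-0.75, 2.08], [0.22, 2.7], [-1.18, 4.32], [0.11, 2.71], [-2.7, 2.7]. Speed limits (rad/s): [2.57, 2.57, 3.14, 3.14, 3.14, 3.14].

INTERFACE

Orientations are given as a unit quaternion [w, x, y, z].
In Python, from rig import manip, eyes gives the robot as it stands. The module is installed in compiled form; this text tells all that it offers.
- The arm moves only by the shell command python3 -m crank 'ROWS' [FORCE]. ROWS is JSON, a list of rows, each a list of 7 numbers: the shift along the tool's x, y, z in cm, then the turn, a rotation vector about the tool's x, y, z in degrees, then the finger opening in cm, from 0 to 8.54. A call has 1 to 5 rows; each row is the pose to reach, as a shift and turn from the pose commanded when the call began, along the tool's axes at that moment; what a row does not reach only later rows make up. A row lasts 1/8 s, in which the tool goes at most 62.5 mm and 10.7 degrees, less where a joint would pass 70% of its speed; a pose out of reach is approached as far as the arm can. A call with a gripper value outside its range is refused whole. The fingers move at their own pace and stop on an object; FORCE is the grip in N (left out, the last holds). Time passes only in rows, so rows that repeat a pose let the fingers close. It gives the time, the measured TCP pose, the force and the opening at its end, in the units of the state.
- manip.get_state(): the state, without advancing time (a new reading comes with each control period).
- eyes.get_image(name): name is "side" or "top"; returns a dict with "color" (420x560x3 uint8, blue, green, red), "z_map" (420x560 float32, m along the optical axis (not along the pixel's ray), 0 where there is no reading), "vertical_fov" (degrees; the focal length in pixels is half the picture's height over the tangent of half this angle, whatever the lens; pixels are square), "cx", "cy" (the principal point, pixels), "dist" ([k1, k2, p1, p2, k3] as OpenCV has them; the pictures are not rectified), "eye" and "attitude" of the camera in the world. Camera axes: x right, y up, looking along -z (the intrinsics and any distortion apply to the point x, -y, -z); pixel columns grow to the right and rows downward; lengths in m; the calibration is good to about 2 mm. A picture is of the moment at which its call begins.
- manip.sign_off(): hands the job in, once; it reports no verdict.
The state is a dict: "clock": time; "qpos": joint angles; "qd": joint speeds; "effort": joint torques, N m; "position": TCP position; "ee_rot": TCP orientation; "contact_force": force on the tool from outside, world axes, zero at the start; "moment": the same for the moment, N m; "width": finger opening in m.
Only numpy, scipy, OpenCV 4.12 (cv2) and the standard library are available. Lean on these libraries where they do the work, as an engineer would, in place of code of your own. Each camera call takes 0.05 s, during which the arm holds its last target.

## Working session

There is one attempt and no reset: what is moved stays moved. The work goes in short steps, Python scripts to look and compute and a shell command to move; the robot and the scene stay as the last step left them, time stands still between calls to the robot, and variables do not carry over. Pictures are saved under pics/ and viewed, and the job is handed in when it is done.

```bash
mkdir -p pics; python3 - <<'E'
from rig import manip, eyes
import cv2
s=manip.get_state(); print(s)
for n in("side","top"):
    d=eyes.get_image(n); cv2.imwrite(f"pics/{n}0.png",d["color"])
    print(n,{k:d[k] for k in d if k not in("color","z_map")}, (d["z_map"]>0).mean())
E
```

```text
{'clock': 0.0, 'qpos': array([ 1.11104336e+00,  2.76621235e-01,  1.50615498e+00,  3.35189742e-06,
        1.36069416e+00, -1.21018196e-01]), 'qd': array([-0.00068346, -0.00047202,  0.00125361,  0.00055887, -0.00112366,
       -0.00020785]), 'effort': array([ 3.00652448e-05, -4.16777444e+01, -2.45806664e+01, -4.26016559e-04,
        1.09870755e-02,  6.91305573e-06]), 'position': array([0.19084368, 0.54183815, 0.23041604]), 'ee_rot': array([ 0.57654036, -0.40888035,  0.57770983,  0.40825166]), 'contact_force': array([ 0.67777851,  0.2815756 , -0.17870213]), 'moment': array([ 0.01542111, -0.02124545,  0.02406277]), 'width': 0.08550450096607352}
side {'vertical_fov': 50.475411680207586, 'cx': 282.04276017984364, 'cy': 212.12139721617731, 'dist': array([-0.08620281,  0.        ,  0.        ,  0.        ,  0.        ]), 'eye': array([ 0.17970681, -0.82031776,  0.66451475]), 'attitude': array([ 0.8549834 ,  0.47016759, -0.10397456, -0.19270472])} 0.9961649659863946
top {'vertical_fov': 43.078888321798956, 'cx': 279.0262007755989, 'cy': 208.54217089524266, 'dist': array([0.02441184, 0.        , 0.        , 0.        , 0.        ]), 'eye': array([0.31006531, 0.02471391, 1.38716258]), 'attitude': array([ 0.71739847,  0.07495322, -0.07099309, -0.68897129])} 0.9960756802721088
```

View pics/side0.png

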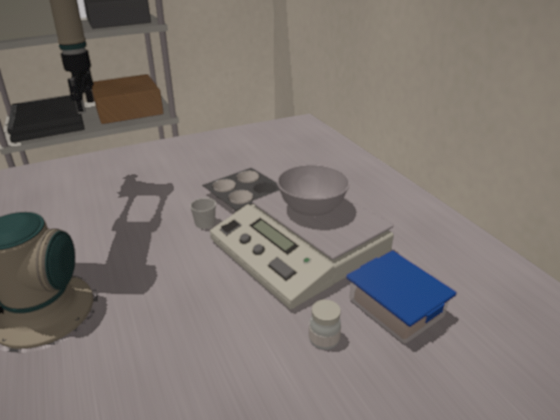

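View pics/top0.png

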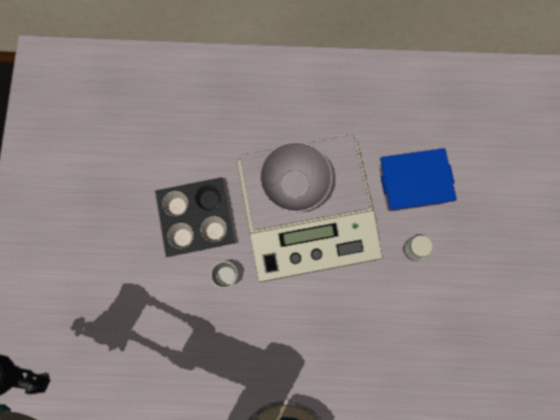

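The top view shows the console with its rocker at about (271,263), grams at (296,258), pounds at (316,254) and tare at (350,248). The cup is to its left, the jar to its right. Next I'll segment these dark controls in both views.

```bash
cat > h.py <<'E'
import numpy as np, cv2
from scipy.spatial.transform import Rotation as R
def q2R(q): return R.from_quat([q[1],q[2],q[3],q[0]]).as_matrix()
def K(d):
    f=210/np.tan(np.radians(d["vertical_fov"])/2)
    return np.array([[f,0,d["cx"]],[0,f,d["cy"]],[0,0,1]])
def rays(d,uv):
    p=cv2.undistortPoints(np.array(uv,float).reshape(-1,1,2),K(d),d["dist"]).reshape(-1,2)
    return np.c_[p[:,0],-p[:,1],-np.ones(len(p))]@q2R(d["attitude"]).T
def plane(d,uv,z):
    r=rays(d,uv); z=np.broadcast_to(z,len(r)); return d["eye"]+r*((z-d["eye"][2])/r[:,2])[:,None]
def proj(d,P):
    c=(np.atleast_2d(P)-d["eye"])@q2R(d["attitude"]); c=c*[1,-1,-1]
    return cv2.projectPoints(c,np.zeros(3),np.zeros(3),K(d),d["dist"])[0].reshape(-1,2)
def tri(da,ua,db,ub):
    A=np.zeros((3,3));b=np.zeros(3)
    for d,u in((da,ua),(db,ub)):
        r=rays(d,[u])[0]; r/=np.linalg.norm(r); M=np.eye(3)-np.outer(r,r); A+=M; b+=M@d["eye"]
    return np.linalg.solve(A,b)
E
python3 - <<'E'
from rig import manip, eyes
import cv2,numpy as np
for n,(x0,y0,x1,y1) in (("side",(200,195,340,305)),("top",(235,200,390,290))):
    d=eyes.get_image(n); g=cv2.cvtColor(d["color"],cv2.COLOR_BGR2GRAY)
    m=(g<(90)).astype(np.uint8); m[:y0]=0;m[y1:]=0;m[:,:x0]=0;m[:,x1:]=0
    nn,l,st,c=cv2.connectedComponentsWithStats(m)
    for i in range(1,nn):
        if st[i,4]>15: print(n,st[i],c[i].round(2),g[l==i].mean().round())
    cv2.imwrite(f"pics/{n}z.png",cv2.resize(d["color"][y0:y1,x0:x1],None,fx=5,fy=5,interpolation=cv2.INTER_CUBIC))
E
```

```text
side [209 195  56  18 299] [231.39 201.4 ] 79.0
side [ 283  195   57   34 1406] [314.47 211.87] 85.0
side [214 218   6   7  23] [215.74 221.  ] 88.0
side [251 219  47  35 163] [274.58 239.22] 71.0
side [222 221  18  13 130] [229.69 226.64] 59.0
side [240 236  11   8  43] [245.23 239.88] 73.0
side [253 247  11   8  49] [258.69 250.98] 74.0
side [269 264  27  16 106] [282.78 272.69] 73.0
side [302 282  38  23 212] [324.41 293.3 ] 87.0
top [271 200  49  10 236] [294.44 204.67] 76.0
top [386 200   4  10  26] [388.08 203.69] 66.0
top [279 223  59  23 305] [307.78 234.23] 59.0
top [235 231   3  12  20] [235.55 237.65] 78.0
top [337 240  26  16 290] [349.36 247.41] 74.0
top [311 249  11  11  92] [315.99 253.79] 73.0
top [290 253  11  11  91] [295.04 257.81] 73.0
top [264 254  14  18 197] [270.2  262.61] 33.0
top [235 261   8  21  88] [238.9  269.77] 78.0
```

```bash
ls pics
```

```text
side0.png
sidez.png
top0.png
topz.png
```

View pics/sidez.png

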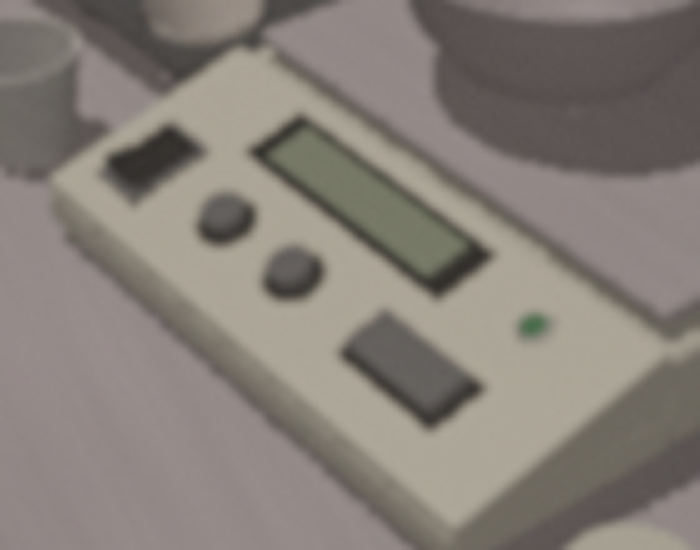

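View pics/topz.png

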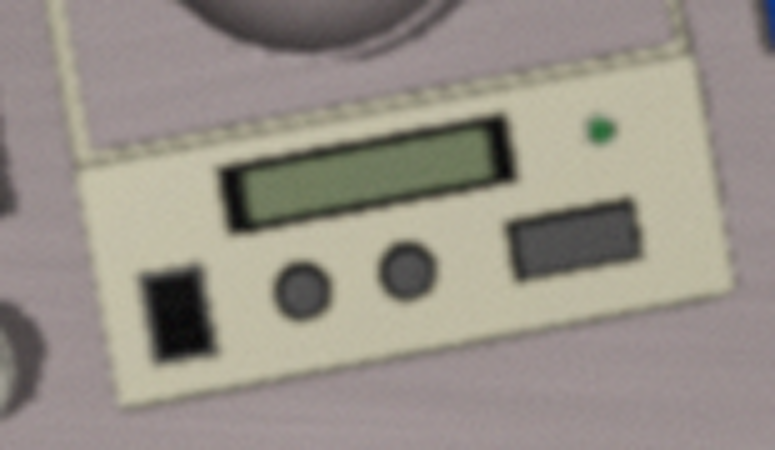

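```bash
cat > fit.py <<'E'
from rig import manip, eyes
from h import *
from scipy.optimize import least_squares
T=eyes.get_image("top");S=eyes.get_image("side")
n=np.array([-np.sin(np.radians(15)),0,np.cos(np.radians(15))]); u=np.array([np.cos(np.radians(15)),0,np.sin(np.radians(15))])
o=np.array([-.119,0,.046])
def loc(s,y,h): return o+u*s+np.array([0,y,0])+n*h
names=["rocker","grams","pounds","tare"]
top=np.array([[270.2,262.61],[295.04,257.81],[315.99,253.79],[349.36,247.41]])
side=np.array([[229.69,226.64],[245.23,239.88],[258.69,250.98],[282.,271.3]])
L=np.array([loc(0,.122,.008),loc(0,.058,.0105),loc(0,.004,.0105),loc(0,-.082,.0105)])
def W(p,P): c,s=np.cos(p[2]),np.sin(p[2]); return P@np.array([[c,-s,0],[s,c,0],[0,0,1]]).T+[p[0],p[1],0]
def fit(useT,useS):
    def f(p): 
        r=[]
        if useT: r.append((proj(T,W(p,L))-top).ravel())
        if useS: r.append((proj(S,W(p,L))-side).ravel())
        return np.concatenate(r)
    return least_squares(f,[.45,0,.1])
for a in((1,0),(0,1),(1,1)):
    r=fit(*a); print(a,r.x.round(4),r.fun.round(2))
p=fit(1,0).x
for i in range(4): print(names[i],tri(T,top[i],S,side[i]).round(4),W(p,L)[i].round(4))
E
python3 fit.py
python3 - <<'E'
import sys; sys.path.insert(0,'.')
from rig import eyes
from h import *
# depth-based points
for n,uvs in(("top",[(295,258),(316,254),(349,247),(330,262),(262,240),(370,255),(300,300),(400,300)]),):
    d=eyes.get_image(n)
    for uv in uvs:
        z=np.median(d["z_map"][uv[1]-1:uv[1]+2,uv[0]-1:uv[0]+2]); print(uv,(d["eye"]+rays(d,[uv])[0]*z).round(4))
E
```

```text
(1, 0) [ 0.5962 -0.0357  0.2322] [-0.3  -0.01 -0.03  0.08  0.11  0.01  0.22 -0.09]
(0, 1) [ 0.5896 -0.055   0.2165] [ 0.89  1.52 -0.26 -0.17 -0.34 -0.09 -0.21 -0.88]
(1, 1) [ 0.5942 -0.042   0.2233] [ 1.69  0.55  2.01  0.86  2.2   0.97  2.38  1.17  0.76 -1.39 -0.39 -3.39
 -0.48 -3.61 -0.41 -4.93]
rocker [0.4497 0.0549 0.0468] [0.4503 0.0552 0.0537]
grams [ 0.4655 -0.0075  0.0423] [ 0.4644 -0.0072  0.0561]
pounds [ 0.478  -0.0602  0.0416] [ 0.4768 -0.0598  0.0561]
tare [ 0.4977 -0.1448  0.0382] [ 0.4966 -0.1435  0.0561]
(295, 258) [ 0.4641 -0.0072  0.0565]
(316, 254) [ 0.4765 -0.0597  0.0542]
(349, 247) [ 0.4975 -0.1421  0.0551]
(330, 262) [ 0.4593 -0.0964  0.0409]
(262, 240) [0.5057 0.0774 0.06  ]
(370, 255) [ 0.4818 -0.1981  0.0364]
(300, 300) [ 0.3631 -0.0251  0.0009]
(400, 300) [ 3.738e-01 -2.813e-01  3.000e-04]
```

```bash
python3 - <<'E'
from rig import eyes,manip
from h import *
d=eyes.get_image("side")
for uv in [(245,239),(258,250),(282,271),(250,270),(300,263),(150,330),(400,390),(100,200),(450,230)]:
    z=np.median(d["z_map"][uv[1]-1:uv[1]+2,uv[0]-1:uv[0]+2]); print(uv,(d["eye"]+rays(d,[uv])[0]*z).round(4))
t=manip.get_state()["position"]
print(proj(d,t))
T=eyes.get_image("top");print(proj(T,t))
cv2.imwrite("pics/tip.png",cv2.resize(d["color"][30:130,40:130],None,fx=6,fy=6))
cv2.imwrite("pics/tipt.png",cv2.resize(T["color"][330:420,0:80],None,fx=6,fy=6))
E
```

```text
(245, 239) [ 0.4601 -0.0198  0.0545]
(258, 250) [ 0.4716 -0.0709  0.0537]
(282, 271) [ 0.4894 -0.16    0.0532]
(250, 270) [ 0.4423 -0.0917  0.0214]
(300, 263) [ 0.5347 -0.1551  0.0555]
(150, 330) [ 0.2015 -0.156   0.001 ]
(400, 390) [ 5.636e-01 -4.800e-01 -2.000e-04]
(100, 200) [0.1672 0.4183 0.0007]
(450, 230) [ 9.868e-01 -1.454e-01  2.000e-04]
[[ 87.43013611 111.18083157]]
[[ 28.18907845 369.23288528]]
```

View pics/tip.png

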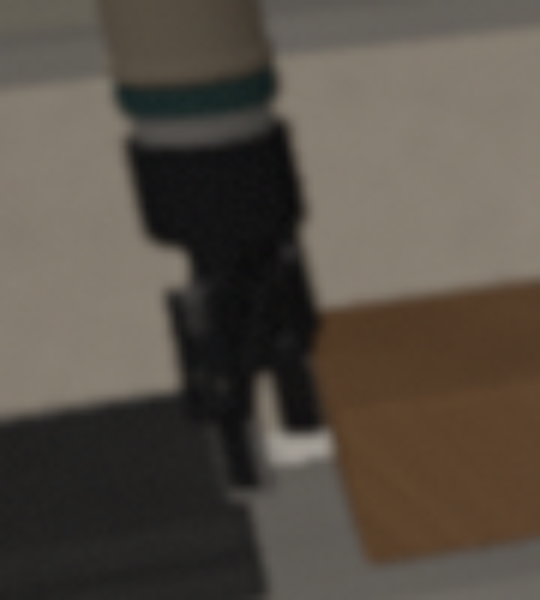

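View pics/tipt.png

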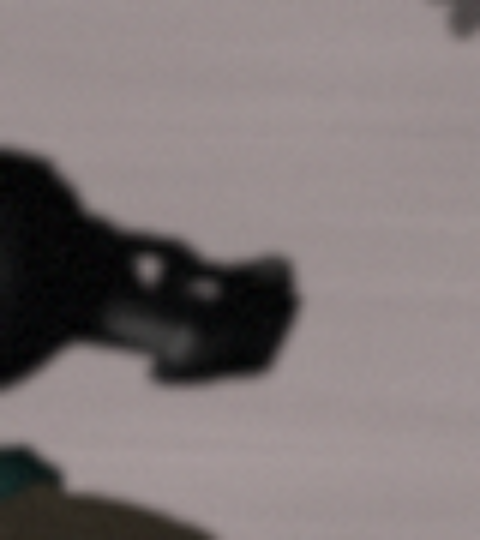

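```bash
python3 - <<'E'
from rig import eyes,manip
from h import *
s=manip.get_state();t=s["position"];M=q2R(s["ee_rot"]);print(M.round(3))
for n,(x0,y0,x1,y1) in (("side",(40,30,130,130)),("top",(0,330,80,420))):
    d=eyes.get_image(n); im=cv2.resize(d["color"][y0:y1,x0:x1],None,fx=6,fy=6); im=cv2.convertScaleAbs(im,alpha=2.5)
    for z in(-.0425,-.057,.0425,.057):
      for y in(-.011,.011):
        q=(proj(d,t+M@[-.013,y,z])[0]+.5-[x0,y0])*6; cv2.circle(im,tuple(int(v) for v in q),4,(0,0,255),-1)
    q=(proj(d,t)[0]+.5-[x0,y0])*6; cv2.circle(im,tuple(int(v) for v in q),4,(0,255,0),-1)
    cv2.imwrite(f"pics/ov_{n}.png",im)
E
```

```text
[[-0.    -0.943  0.332]
 [-0.     0.332  0.943]
 [-1.    -0.    -0.   ]]
```

View pics/ov_side.png

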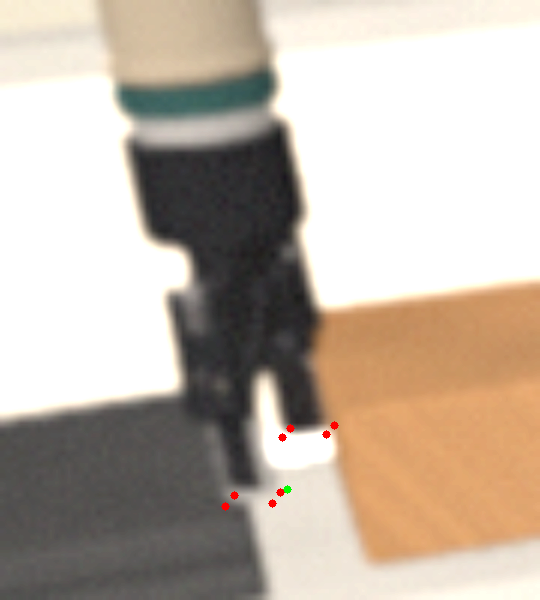

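View pics/ov_top.png

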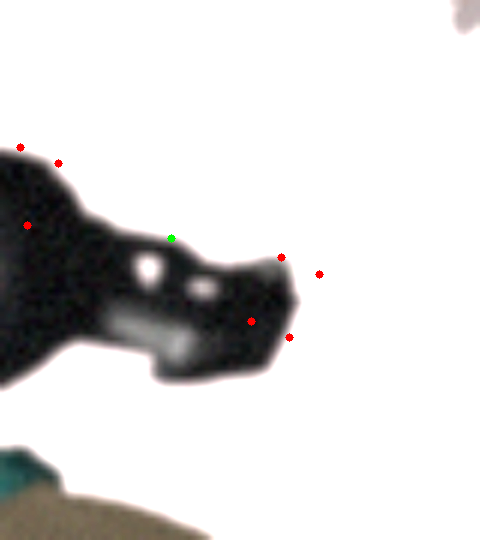

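```bash
python3 - <<'E'
from rig import eyes,manip
from h import *
for n in("side","top"):
    d=eyes.get_image(n)
    v,u=np.mgrid[:420,:560]; uv=np.c_[u.ravel(),v.ravel()]
    P=d["eye"]+rays(d,uv)*d["z_map"].reshape(-1,1)
    np.save(f"{n}P.npy",P.reshape(420,560,3))
    m=(P[:,2]>.002)&(P[:,2]<.03)&(np.hypot(P[:,0],P[:,1])<.2)
    print(n,m.sum(),P[m].min(0).round(3) if m.any() else '',P[m].max(0).round(3) if m.any() else '')
    q=P[m]
    if len(q)>20:
        hs,c=np.histogram(q[:,2],20);print(hs,c.round(3))
    # plane fit of the table
    m=(abs(P[:,2])<.01)&(P[:,0]>.2)&(P[:,0]<.9)&(abs(P[:,1])<.5)
    A=np.c_[P[m][:,:2],np.ones(m.sum())];print(np.linalg.lstsq(A,P[m][:,2],rcond=None)[0].round(4))
    # rim of bowl & jar top
    for a,(lo,hi) in{"bowl rim":(.150,.17),"jar/tub top":(.068,.09)}.items():
        m=(P[:,2]>lo)&(P[:,2]<hi)&(P[:,0]>.35)&(P[:,0]<.85)&(abs(P[:,1])<.5)
        print(a,m.sum(),P[m].min(0).round(3),P[m].max(0).round(3),P[m].mean(0).round(3))
d=eyes.get_image("side");im=d["color"].copy()
th=np.linspace(0,2*np.pi,40)
for r in(.08,.09,.1):
    for q in proj(d,np.c_[r*np.cos(th),r*np.sin(th),0*th+.0]):cv2.circle(im,tuple(int(v) for v in q.round()),0,(0,0,255),-1)
cv2.imwrite("pics/base.png",cv2.resize(im[200:350,0:130],None,fx=4,fy=4))
E
```

```text
side 3129 [-0.083 -0.198  0.002] [0.194 0.151 0.03 ]
[356  82  60  77 173 278 378 367 350 218 150 113  87  69  60  58  60  66
  63  64] [0.002 0.003 0.005 0.006 0.008 0.009 0.01  0.012 0.013 0.015 0.016 0.017
 0.019 0.02  0.022 0.023 0.024 0.026 0.027 0.029 0.03 ]
[-0.0008 -0.0002 -0.    ]
bowl rim 495 [ 0.56  -0.089  0.15 ] [0.733 0.089 0.159] [0.648 0.003 0.155]
jar/tub top 8865 [ 0.476 -0.412  0.068] [0.786 0.117 0.09 ] [ 0.65  -0.207  0.074]
top 1920 [ 0.068 -0.18   0.002] [0.199 0.186 0.02 ]
[485 338 242 153 100  59  52  67  61  70  58  48  54  45  31  32  11   8
   4   2] [0.002 0.003 0.004 0.005 0.006 0.007 0.008 0.008 0.009 0.01  0.011 0.012
 0.013 0.014 0.015 0.016 0.017 0.018 0.019 0.019 0.02 ]
[-0.0004  0.0003  0.0004]
bowl rim 569 [ 0.562 -0.087  0.15 ] [0.736 0.086 0.166] [ 0.659 -0.002  0.156]
jar/tub top 9803 [ 0.479 -0.409  0.068] [0.788 0.144 0.09 ] [ 0.651 -0.14   0.077]
```

View pics/base.png

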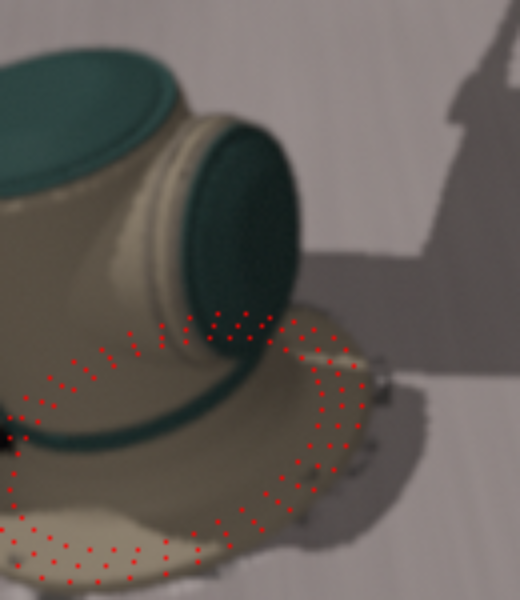

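```bash
python3 - <<'E'
from rig import eyes,manip
from h import *
T=eyes.get_image("top");S=eyes.get_image("side")
cv2.imwrite("pics/jt.png",cv2.resize(T["color"][130:270,370:470],None,fx=4,fy=4))
cv2.imwrite("pics/js.png",cv2.resize(S["color"][240:360,290:460],None,fx=4,fy=4))
for n,d in(("top",T),("side",S)):
    z=d["z_map"];im=cv2.normalize(z,None,0,255,cv2.NORM_MINMAX).astype(np.uint8)
    P=np.load(f"{n}P.npy");h=np.clip(P[...,2]*1500,0,255).astype(np.uint8)
    e=cv2.Canny(h,30,80); c=d["color"].copy(); c[e>0]=(0,0,255)
    cv2.imwrite(f"pics/e{n}.png",cv2.resize(c[120:360,150:480],None,fx=2.4,fy=2.4,interpolation=cv2.INTER_NEAREST))
E
```

```text
(no output)
```

View pics/etop.png

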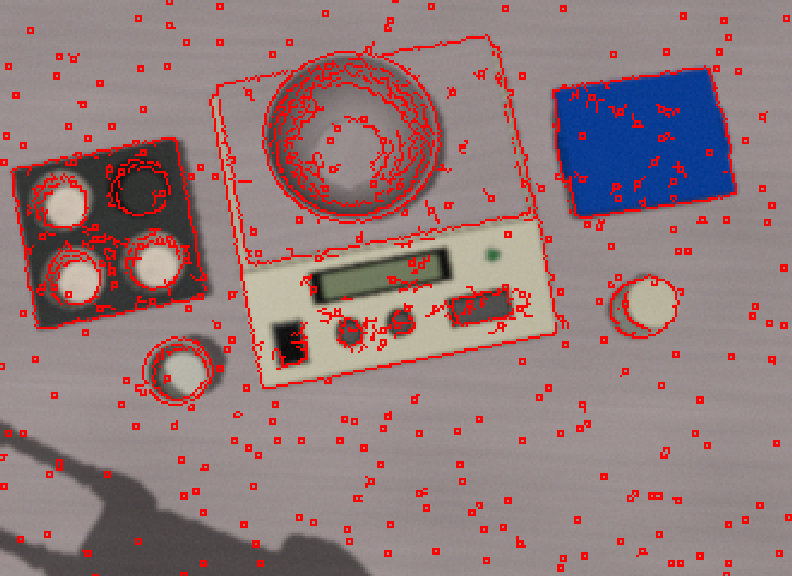

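View pics/eside.png

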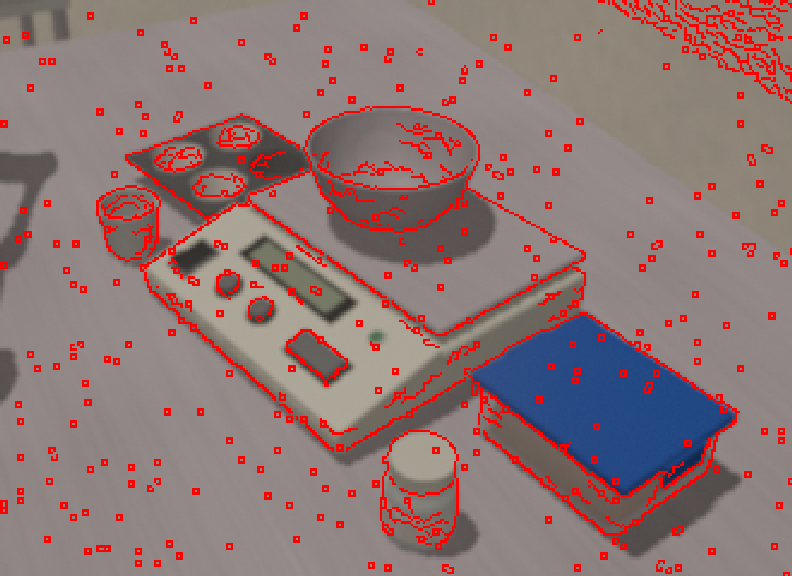

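```bash
python3 - <<'E'
from h import *
T=np.load("topP.npy");S=np.load("sideP.npy")
def m(P,u,v): return np.median(P[v-1:v+2,u-1:u+2].reshape(-1,3),0).round(4)
Z=lambda x,y:(int(150+x/2.4),int(120+y/2.4))
for nm,a,b in [("front-right corner inner",(548,325),(337,425)),("front-left",(268,378),(152,264)),("pan back right",(485,45),(578,258)),("pan front right",(527,210),(440,328)),("lid corner right-front",(728,190),(620,487)),("lid left-front",(580,210),(478,375)),("lid right-back",(706,74),(730,412)),("grams",(350,331),(229,284)),("led",(493,255),(376,337)),("jar top",(652,303),(422,455)),("tin back-left",(20,172),(132,158)), ("tin back-right",(176,142),(240,118))]:
    A=m(T,*Z(*a));B=m(S,*Z(*b));print(nm,A,B,(B-A).round(4))
E
```

```text
front-right corner inner [ 0.4824 -0.218   0.0381] [ 0.4781 -0.222   0.0365] [-0.0043 -0.004  -0.0016]
front-left [0.4148 0.0764 0.0382] [0.4111 0.0759 0.0354] [-0.0037 -0.0005 -0.0028]
pan back right [ 0.7779 -0.1432  0.0774] [ 0.7764 -0.149   0.0749] [-0.0015 -0.0058 -0.0025]
pan front right [ 0.5987 -0.1883  0.0758] [ 0.5981 -0.1863  0.0753] [-0.0006  0.002  -0.0005]
lid corner right-front [ 0.6278 -0.4003  0.0712] [ 0.6251 -0.4066  0.0703] [-0.0027 -0.0063 -0.0009]
lid left-front [ 0.6015 -0.2442  0.0704] [ 0.5961 -0.2526  0.0715] [-0.0054 -0.0084  0.0011]
lid right-back [ 0.757  -0.3816  0.0718] [ 0.7573 -0.3825  0.0715] [ 0.0003 -0.0009 -0.0003]
grams [ 0.4667 -0.0072  0.0566] [ 0.4616 -0.016   0.0545] [-0.0051 -0.0088 -0.0021]
led [ 0.5506 -0.1557  0.0616] [ 0.5481 -0.1587  0.0611] [-0.0025 -0.003  -0.0005]
jar top [ 0.504  -0.3167  0.0786] [ 0.5021 -0.3196  0.0785] [-0.0019 -0.0029 -0.0001]
tin back-left [0.6275 0.3559 0.034 ] [0.4623 0.3138 0.032 ] [-0.1652 -0.0421 -0.002 ]
tin back-right [0.6714 0.1904 0.0276] [0.6217 0.3555 0.0298] [-0.0497  0.1651  0.0022]
```

```bash
python3 - <<'E'
from rig import eyes
import cv2,numpy as np
d=eyes.get_image("side");g=cv2.cvtColor(d["color"],cv2.COLOR_BGR2GRAY)
print(g[225:250,238:266])
for t in(105,120,130):
    m=(g<t).astype(np.uint8); m[:218]=0
    nn,l,st,c=cv2.connectedComponentsWithStats(m[:290,215:305])
    for i in range(1,nn):
        if st[i,4]>25: print(t,st[i]+[215,0,0,0,0],(c[i]+[215,0]).round(2))
E
```

```text
[[ 70  84 107 136 157 163 165 165 165 163 153 128  90  60  54  69  90 104
  114 118 119 117 117 117 117 117 118 117]
 [ 89 102 123 146 161 165 165 165 165 163 157 141 115  82  63  74  96 109
  116 118 118 118 117 117 117 118 117 118]
 [118 134 147 159 164 165 165 165 165 165 164 158 144 119  87  75  82  96
  108 115 117 118 118 118 117 118 117 118]
 [145 157 162 164 165 165 165 164 164 165 165 165 160 147 125  99  78  75
   90 105 114 117 118 117 117 117 118 118]
 [160 165 165 165 165 165 164 165 165 165 165 166 165 162 152 133 105  80
   75  86 102 112 117 118 118 118 117 117]
 [165 165 165 165 165 165 165 165 165 165 165 165 165 166 162 154 140 117
   90  73  82  96 107 116 118 118 118 118]
 [166 165 165 165 165 165 163 163 164 165 165 166 165 166 166 164 159 147
  122  92  73  76  91 105 114 118 118 117]
 [165 165 165 164 162 159 155 155 156 159 163 165 165 165 165 166 165 162
  149 127 102  80  74  88 102 111 116 119]
 [165 165 163 157 148 139 133 132 135 143 153 161 165 165 165 165 166 165
  162 153 138 114  88  73  82  97 109 115]
 [165 164 156 142 124 112 107 106 109 117 133 1
[... 2257 characters left out ...]
8  49  37 670] [273.81 235.84]
120 [272 218  33  24 104] [288.74 228.97]
120 [289 218  16   9  95] [298.51 221.05]
120 [220 220  21  16 178] [229.72 226.89]
120 [239 234  12  10  93] [244.78 238.6 ]
120 [215 239  57  51 333] [242.11 265.81]
120 [253 245  12  10  99] [258.27 249.55]
120 [268 258  29  23 333] [281.49 268.82]
130 [215 218   7   8  43] [217.49 220.86]
130 [249 218  50  37 709] [273.86 235.87]
130 [271 218  34  24 147] [288.7 229. ]
130 [289 218  16  10 105] [298.27 221.28]
130 [220 220  21  16 192] [229.72 226.93]
130 [239 234  12  10  98] [244.55 238.52]
130 [215 237  59  53 498] [242.69 265.44]
130 [252 244  13  11 112] [258.13 249.38]
130 [268 257  29  24 358] [281.58 268.82]
```

```bash
cat >> fit.py <<'E'
print("---refit")
side=np.array([[229.7,226.9],[244.7,238.6],[258.2,249.5],[281.5,268.8]])
for hh in(.0055,.0075):
    L[1:]=[loc(0,y,hh) for y in(.058,.004,-.082)]
    L[0]=loc(0,.122,.006)
    r=fit(0,1);print(hh,r.x.round(4),r.fun.round(2),W(r.x,L).round(4).tolist())
E
python3 fit.py | sed -n '/refit/,$p'
```

```text
---refit
0.0055 [ 0.5915 -0.0435  0.2288] [ 0.08 -0.28 -0.08  0.17 -0.12  0.18  0.11 -0.09] [[0.4464, 0.0479, 0.0518], [0.4611, -0.0144, 0.0513], [0.4733, -0.067, 0.0513], [0.4928, -0.1507, 0.0513]]
0.0075 [ 0.5912 -0.0455  0.2275] [ 0.24  0.11 -0.14  0.01 -0.17  0.06  0.08 -0.14] [[0.4462, 0.0462, 0.0518], [0.4603, -0.0163, 0.0532], [0.4725, -0.0689, 0.0532], [0.4919, -0.1527, 0.0532]]
```

```bash
cat > tgt.py <<'E'
# usage: tgt.py s y h  (console coords, m) -> shift/turn from measured pose
import sys
from rig import manip
from h import *
P=eval(open("pose.txt").read())
def frame():
    c,s=np.cos(P[2]),np.sin(P[2]); Rz=np.array([[c,-s,0],[s,c,0],[0,0,1]]); a=np.radians(15)
    C=Rz@np.array([[np.cos(a),0,-np.sin(a)],[0,1,0],[np.sin(a),0,np.cos(a)]])
    return Rz@[-.119,0,.046]+[P[0],P[1],0], C
def goal(s,y,h):
    o,C=frame(); return o+C@[s,y,h], np.c_[-C[:,2],-C[:,0],C[:,1]]
if __name__=="__main__":
    s=manip.get_state(); M=q2R(s["ee_rot"])
    o,C=frame(); print("now console(mm)",(C.T@(s["position"]-o)*1000).round(1),"clock",s["clock"],"F console",(C.T@s["contact_force"]).round(2),"w",s["width"],"pos",s["position"].round(4))
    t,G=goal(*map(float,sys.argv[1:4]))
    print("shift cm",(M.T@(t-s["position"])*100).round(2),"turn deg",np.degrees(R.from_matrix(M.T@G).as_rotvec()).round(2),"target",t.round(4))
E
echo "[.594,-.0395,.2305]">pose.txt; python3 tgt.py 0 .058 .08
```

```text
now console(mm) [-87.5 658.5 215.3] clock 0.95 F console [0.96 0.03 0.69] w 0.0852895035581416 pos [0.1911 0.5424 0.2314]
shift cm [ 10.8  -42.44 -44.14] turn deg [-32.43  -4.26 -14.59] target [ 0.4447 -0.015   0.1233]
```

```bash
python3 -m crank '[[1,-4,-4,-6,-1,-3,0],[2,-8,-8,-13,-2,-6,0],[4,-12,-12,-20,-3,-9,0],[5,-16,-16,-26,-3.5,-12,0],[6,-20,-20,-32.4,-4.3,-14.6,0]]' 30; python3 tgt.py 0 .058 .08
```

```text
clock: 1.58
position: [0.3137, 0.2861, 0.1713]
ee_rot: [-0.507, 0.608, -0.361, -0.493]
contact_force: [1.8, 0.6, 1.0]
width: -0.0004
now console(mm) [-44.4 381.  141.6] clock 1.575 F console [2.08 0.15 0.46] w -0.00037000183017868937 pos [0.3137 0.2861 0.1713]
shift cm [  6.14  -4.27 -32.33] turn deg [0.28 0.06 0.17] target [ 0.4447 -0.015   0.1233]
```

```bash
python3 -m crank '[[0,0,-5.5,0.3,0,0.2,0],[0,-1,-11,0.3,0,0.2,0],[2,-2,-17,0.3,0,0.2,0],[4,-3,-23,0.3,0,0.2,0],[5,-4.3,-29,0.3,0,0.2,0]]'; python3 tgt.py 0 .058 .08
```

```text
clock: 2.2
position: [0.4313, 0.0178, 0.134]
ee_rot: [-0.509, 0.604, -0.365, -0.492]
contact_force: [1.1, 1.0, -1.7]
width: 0.0004
now console(mm) [-2.6 93.  91.8] clock 2.2 F console [ 0.85  0.76 -1.96] w 0.000449130448250537 pos [0.4313 0.0178 0.134 ]
shift cm [ 1.18 -0.29 -3.49] turn deg [-0.38  0.03 -0.16] target [ 0.4447 -0.015   0.1233]
```

Now look from both cameras with the shut fingertips above the console.

```bash
cat > ov.py <<'E'
import sys
from rig import eyes,manip
from h import *
from tgt import goal
tag=sys.argv[1]
s=manip.get_state();t=s["position"];M=q2R(s["ee_rot"])
for n,(x0,y0,x1,y1) in (("side",(195,150,325,300)),("top",(215,195,395,315))):
    d=eyes.get_image(n); k=4; im=cv2.resize(d["color"][y0:y1,x0:x1],None,fx=k,fy=k,interpolation=cv2.INTER_CUBIC); im=cv2.convertScaleAbs(im,alpha=1.7)
    def dot(p,c):
        q=(proj(d,p)[0]+.5-[x0,y0])*k; cv2.circle(im,tuple(int(v) for v in q),2,c,-1)
    for y in(-.011,.011):
        for z in(-.0145,.0145): dot(t+M@[0,y,z],(0,0,255))
    dot(t,(0,255,0))
    for y in(.122,.058,.004,-.082): dot(goal(0,y,.0105)[0],(255,0,255))
    cv2.imwrite(f"pics/{n}_{tag}.png",im)
E
python3 ov.py a
```

```text
(no output)
```

View pics/side_a.png

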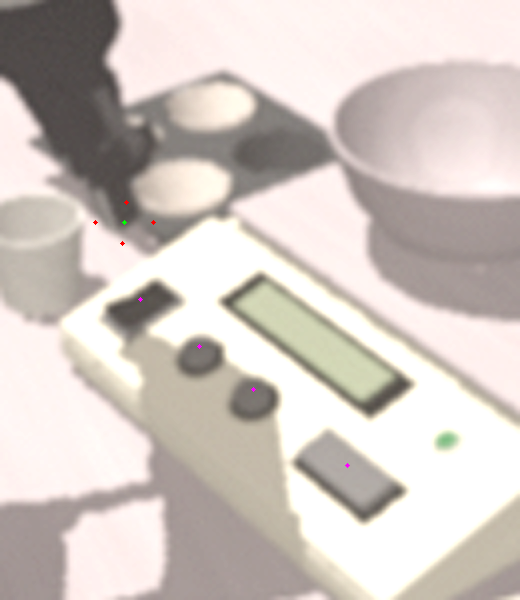

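View pics/top_a.png

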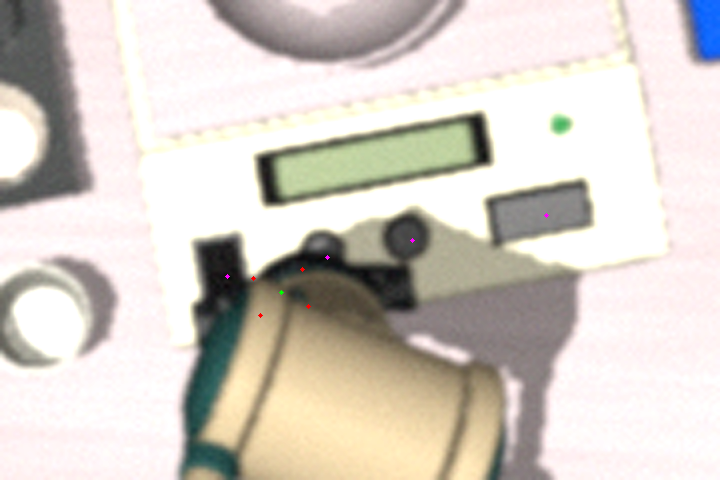

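```bash
python3 - <<'E'
from rig import eyes,manip
from h import *
s=manip.get_state();t=s["position"];M=q2R(s["ee_rot"])
d=eyes.get_image("side");x0,y0=200,165;k=14
c=d["color"][y0:y0+50,x0:x0+50];im=cv2.convertScaleAbs(cv2.resize(c,None,fx=k,fy=k,interpolation=cv2.INTER_CUBIC),alpha=3)
for x in (0,-.04):
  for y in(-.011,.011):
    for z in(-.0145,.0145):
        q=(proj(d,t+M@[x,y,z])[0]+.5-[x0,y0])*k; cv2.circle(im,tuple(int(v) for v in q),3,(0,0,255),-1)
q=(proj(d,t)[0]+.5-[x0,y0])*k; cv2.circle(im,tuple(int(v) for v in q),3,(0,255,0),-1)
cv2.imwrite("pics/tipzoom.png",im[:590])
P=d["eye"]+rays(d,np.c_[[u for u in range(218,236)],[200]*18])*d["z_map"][200,218:236][:,None];
for v in(196,200,204,207):
    us=np.arange(216,236);P=d["eye"]+rays(d,np.c_[us,us*0+v])*d["z_map"][v,us][:,None]
    print(v,[(u,*(1000*M.T@(p-t)).round(0).astype(int)) for u,p in zip(us,P) if abs(p-t).max()<.06])
E
```

```text
196 [(np.int64(219), np.int64(-41), np.int64(14), np.int64(-6)), (np.int64(220), np.int64(-44), np.int64(13), np.int64(-12)), (np.int64(221), np.int64(-44), np.int64(12), np.int64(-14)), (np.int64(222), np.int64(-45), np.int64(11), np.int64(-16)), (np.int64(223), np.int64(-54), np.int64(14), np.int64(-31)), (np.int64(224), np.int64(-54), np.int64(12), np.int64(-33)), (np.int64(225), np.int64(-59), np.int64(13), np.int64(-41)), (np.int64(226), np.int64(-59), np.int64(12), np.int64(-43)), (np.int64(227), np.int64(-54), np.int64(8), np.int64(-38)), (np.int64(228), np.int64(-49), np.int64(4), np.int64(-34)), (np.int64(229), np.int64(-47), np.int64(2), np.int64(-33)), (np.int64(230), np.int64(-26), np.int64(-10), np.int64(-9))]
200 [(np.int64(220), np.int64(-23), np.int64(12), np.int64(3)), (np.int64(221), np.int64(-27), np.int64(12), np.int64(-4)), (np.int64(222), np.int64(-29), np.int64(11), np.int64(-8)), (np.int64(223), np.int64(-27), np.int64(9), np.int64(-8)), (np.int64(224), np.int64(-28), np.int64(8), np.int64(-11)), (np.int64(225), np.int64(-31), np.int64(8), np.int64(-16)), (np.
[... 802 characters left out ...]
.int64(-15), np.int64(2), np.int64(-16)), (np.int64(230), np.int64(-11), np.int64(-1), np.int64(-14)), (np.int64(231), np.int64(-10), np.int64(-3), np.int64(-14)), (np.int64(232), np.int64(-11), np.int64(-4), np.int64(-17)), (np.int64(233), np.int64(-1), np.int64(-10), np.int64(-7))]
207 [(np.int64(224), np.int64(-4), np.int64(11), np.int64(-2)), (np.int64(225), np.int64(-8), np.int64(11), np.int64(-9)), (np.int64(226), np.int64(-6), np.int64(9), np.int64(-9)), (np.int64(227), np.int64(-10), np.int64(9), np.int64(-15)), (np.int64(228), np.int64(-9), np.int64(7), np.int64(-16)), (np.int64(229), np.int64(-2), np.int64(2), np.int64(-9)), (np.int64(230), np.int64(1), np.int64(-1), np.int64(-7))]
```

View pics/tipzoom.png

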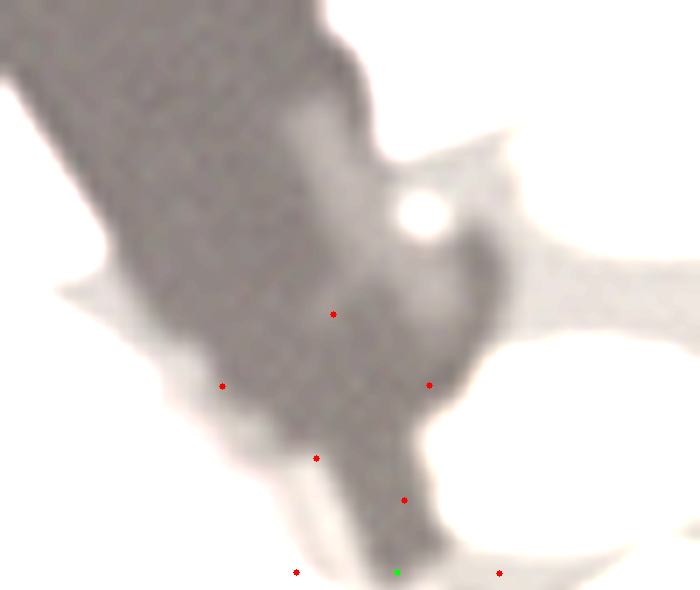

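```bash
python3 - <<'E'
from rig import eyes
from h import *
T=eyes.get_image("top");S=eyes.get_image("side")
A=plane(T,[(258.9,280.8),(381.2,257.6)],.035);B=plane(S,[(210,231.5),(289.6,300.8)],.035)
for n,X in(("top",A),("side",B)):
    d=X[0]-X[1];y=d[:2]/np.linalg.norm(d[:2]);x=np.array([y[1],-y[0]]);print(n,X.round(4).tolist(),np.linalg.norm(d),"yaw",np.arctan2(x[1],x[0]).round(4),"origin",(X[:,:2].mean(0)+x*.16).round(4))
E
```

```text
top [[0.4053, 0.0813, 0.035], [0.4765, -0.2268, 0.035]] 0.31623138872910234 yaw 0.2273 origin [ 0.5968 -0.0366]
side [[0.4022, 0.0726, 0.035], [0.4727, -0.2309, 0.035]] 0.31158364234333397 yaw 0.2283 origin [ 0.5933 -0.0429]
```

```bash
echo "[.5925,-.042,.2285]">pose.txt; python3 tgt.py -.0145 .122 .04;python3 tgt.py -.0145 .122 .018
```

```text
now console(mm) [-1.1 96.7 91.4] clock 2.45 F console [-0.46  0.83 -0.4 ] w 0.00022741691652804118 pos [0.4306 0.0196 0.134 ]
shift cm [5.15 1.33 2.52] turn deg [-0.32  0.09 -0.25] target [0.4252 0.0444 0.0809]
now console(mm) [-1.1 96.7 91.4] clock 2.45 F console [-0.46  0.83 -0.4 ] w 0.00022741691652804118 pos [0.4306 0.0196 0.134 ]
shift cm [7.35 1.32 2.51] turn deg [-0.32  0.09 -0.25] target [0.4308 0.0456 0.0596]
```

```bash
python3 -m crank '[[1.7,0.7,1.3,-0.3,0,-0.2,0],[4,1.3,2.5,-0.3,0,-0.2,0],[6,1.3,2.5,-0.3,0,-0.2,0],[6,1.3,2.5,-0.3,0,-0.2,0]]'; python3 tgt.py -.0145 .122 .018; python3 ov.py b
```

```text
clock: 2.95
position: [0.4264, 0.0471, 0.0721]
ee_rot: [-0.507, 0.606, -0.362, -0.494]
contact_force: [-0.2, 0.6, -0.7]
width: 0.0003
now console(mm) [-15.  124.4  31.1] clock 2.95 F console [-0.23  0.68 -0.63] w 0.0002982047843831274 pos [0.4264 0.0471 0.0721]
shift cm [ 1.31 -0.06 -0.24] turn deg [ 0.29  0.19 -0.15] target [0.4308 0.0456 0.0596]
```

View pics/side_b.png

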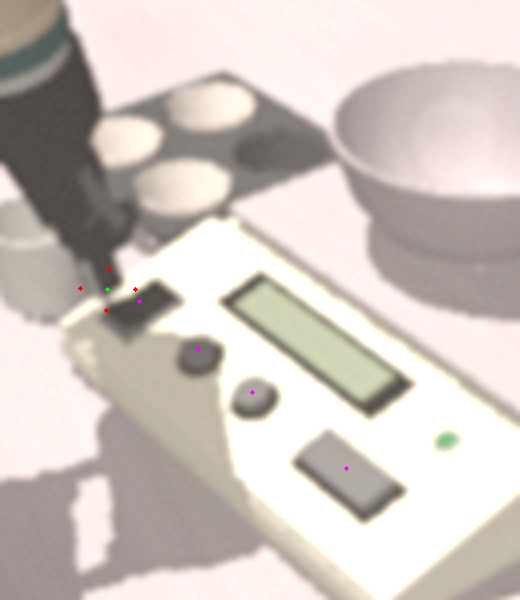

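View pics/top_b.png

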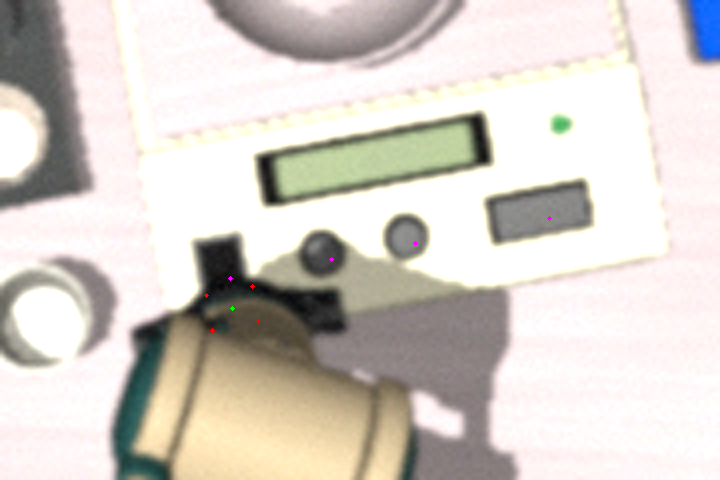

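```bash
python3 - <<'E'
from rig import eyes,manip
from h import *
from tgt import goal
s=manip.get_state();t=s["position"];M=q2R(s["ee_rot"])
d=eyes.get_image("top")
P=d["eye"]+rays(d,[(u,v) for v in range(262,286) for u in range(240,310)])*d["z_map"][262:286,240:310].reshape(-1,1)
q=(P-t)@M*1000
m=(q[:,0]<-20)&(q[:,0]>-200)&(P[:,2]>.08)
for lo in range(-160,-20,10):
    k=m&(q[:,0]>=lo)&(q[:,0]<lo+10)
    if k.sum()>5: print(lo,k.sum(),"y",np.percentile(q[k,1],[2,50,98]).round(1),"z",np.percentile(q[k,2],[1,99]).round(1))
S=eyes.get_image("side")
for h in(.031,.011): print((proj(S,goal(-.0145,.122,h)[0])+.5-[195,150])*4)
x=S; P=x["eye"]+rays(x,[(u,v) for v in range(150,228) for u in range(195,240)])*x["z_map"][150:228,195:240].reshape(-1,1)
q=(P-t)@M*1000
m=(q[:,0]>-160)&(q[:,0]<3)&(abs(q[:,1])<60)&(abs(q[:,2])<70)
for lo in range(-160,0,10):
    k=m&(q[:,0]>=lo)&(q[:,0]<lo+10)
    if k.sum()>5: print("side",lo,k.sum(),"y",np.percentile(q[k,1],[2,50,98]).round(1),"z",np.percentile(q[k,2],[1,50,99]).round(1))
E
```

```text
-160 24 y [-39.1 -35.9 -21.7] z [-33.6  24.2]
-150 18 y [-39.2 -34.7 -20.8] z [-33.7  24.1]
-140 15 y [-39.  -36.6 -26.1] z [-28.4  25.4]
-120 6 y [-12.7 -10.2   1.8] z [-41.4 -36.8]
-110 20 y [-8.  -2.1  3.8] z [-51.3  37.9]
-100 71 y [-13.9  -5.9   9.2] z [-61.9  59.3]
-90 45 y [-14.4 -10.    9.4] z [-61.  60.]
-80 20 y [-14.1 -13.1  -8. ] z [-46.3  51.7]
[[110.78053439 290.64763195]]
[[120.45085081 314.15539674]]
side -160 108 y [-28.    5.4  31.2] z [-41.8 -35.7 -23.3]
side -150 114 y [-31.1   9.2  33. ] z [-40.6 -35.4 -18. ]
side -140 118 y [-27.3   7.6  34.6] z [-41.1 -35.3 -17.8]
side -130 43 y [-9.7  4.3 32.3] z [-42.4 -38.6 -20.1]
side -120 51 y [-7.5  5.8 11.8] z [-46.  -39.8 -19.2]
side -110 98 y [-17.6  10.7  20.5] z [-49.7 -29.3   6.3]
side -100 110 y [-10.4   7.3  20.2] z [-65.6 -49.8   9.4]
side -90 77 y [-13.5  10.1  18.2] z [-66.2 -45.1  12. ]
side -80 59 y [-14.4  12.6  18.2] z [-59.  -18.1  48.5]
side -70 60 y [-7.6 11.8 17.5] z [-50.  -18.6  43.9]
side -60 33 y [-8.  12.5 13.6] z [-42.2 -18.2  34.1]
side -50 33 y [-9.8 12.  14.1] z [-35.5 -10.5  22.2]
side -40 10 y [-6.1 11.  12.1] z [-15.9  -8.1   6.1]
side -30 36 y [-7.5  5.4 12. ] z [-18.1 -13.8   4. ]
side -20 36 y [-10.    4.4  11.6] z [-17.8 -14.5   3.5]
side -10 19 y [-9.9  7.2 12.1] z [-14.7  -9.4   0.4]
```

```bash
echo "[.5938,-.0378,.229]">pose.txt; python3 tgt.py -.0145 .122 .018
```

```text
now console(mm) [-14.9 118.6  32.9] clock 3.15 F console [ 0.14  0.83 -0.02] w 0.00034354888238722074 pos [0.4287 0.0455 0.074 ]
shift cm [ 1.5  -0.03  0.34] turn deg [0.14 0.04 0.12] target [0.432  0.0498 0.0596]
```

```bash
python3 -m crank '[[0.5,0,0.3,0,0,0,0],[1.2,0,0.3,0,0,0,0],[1.5,0,0.3,0,0,0,0]]'; python3 tgt.py -.0145 .122 .010; python3 -m crank '[[0.3,0,0,0,0,0,0],[0.6,0,0,0,0,0,0],[0.9,0,0,0,0,0,0],[0.9,0,0,0,0,0,0]]';python3 tgt.py -.0145 .122 .007
```

```text
clock: 3.52
position: [0.4312, 0.0487, 0.058]
ee_rot: [-0.508, 0.606, -0.363, -0.492]
contact_force: [-0.0, 0.6, -0.2]
width: 0.0
now console(mm) [-15.9 121.1  16.7] clock 3.525 F console [ 0.08  0.62 -0.19] w 3.409648413872247e-05 pos [0.4312 0.0487 0.058 ]
shift cm [ 0.67 -0.14  0.09] turn deg [ 0.04  0.06 -0.02] target [0.4341 0.0502 0.0519]
clock: 4.03
position: [0.4338, 0.0492, 0.0496]
ee_rot: [-0.508, 0.606, -0.363, -0.492]
contact_force: [-0.8, -0.1, -0.5]
width: 0.0001
now console(mm) [-15.5 121.    7.9] clock 4.025 F console [-0.91  0.04 -0.29] w 0.00014920754714747581 pos [0.4338 0.0492 0.0496]
shift cm [ 0.09 -0.1   0.1 ] turn deg [0.03 0.05 0.03] target [0.4348 0.0504 0.049 ]
```

```bash
python3 -m crank '[[0.1,0,0,0,0,0,0],[0.2,0,0,0,0,0,0],[0.2,0,0,0,0,0,0]]';python3 tgt.py -.0145 .122 .007; python3 -m crank '[[0.1,0,0,0,0,0,0],[0.2,0,0,0,0,0,0],[0.2,0,0,0,0,0,0]]';python3 tgt.py -.0145 .122 .007
```

```text
clock: 4.4
position: [0.4345, 0.0492, 0.0487]
ee_rot: [-0.508, 0.607, -0.363, -0.492]
contact_force: [-4.4, -0.8, 10.3]
width: 0.0001
now console(mm) [-15.1 120.9   6.8] clock 4.4 F console [-1.66  0.17 11.1 ] w 8.590732374070539e-05 pos [0.4345 0.0492 0.0487]
shift cm [-0.02 -0.06  0.11] turn deg [0.08 0.02 0.09] target [0.4348 0.0504 0.049 ]
clock: 4.78
position: [0.4346, 0.0493, 0.0484]
ee_rot: [-0.508, 0.608, -0.362, -0.491]
contact_force: [-15.9, -4.8, 35.3]
width: -0.0
now console(mm) [-15.1 120.9   6.5] clock 4.775 F console [-6.86 -1.07 38.43] w -4.1971230558581655e-05 pos [0.4346 0.0493 0.0484]
shift cm [-0.05 -0.06  0.11] turn deg [ 0.14 -0.    0.16] target [0.4348 0.0504 0.049 ]
```

```bash
python3 -m crank '[[-0.5,0,0,0,0,0,0],[-2.5,0,-0.5,0,0,0,0],[-4.5,0,-4,0,0,0,0],[-4.5,0,-9.5,0,0,0,0],[-4.5,0,-15,0,0,0,0]]'; python3 tgt.py 0 .058 .018; python3 ov.py c
```

```text
clock: 5.4
position: [0.4584, -0.1009, 0.0901]
ee_rot: [-0.508, 0.607, -0.363, -0.491]
contact_force: [0.8, 0.4, -0.4]
width: 0.0001
now console(mm) [-14.9 -30.7  49.6] clock 5.4 F console [ 0.7   0.2  -0.59] w 5.726724642629912e-05 pos [ 0.4584 -0.1009  0.0901]
shift cm [ 3.16 -1.49  8.87] turn deg [ 0.09 -0.02  0.14] target [ 0.4602 -0.0094  0.0634]
```

View pics/side_c.png

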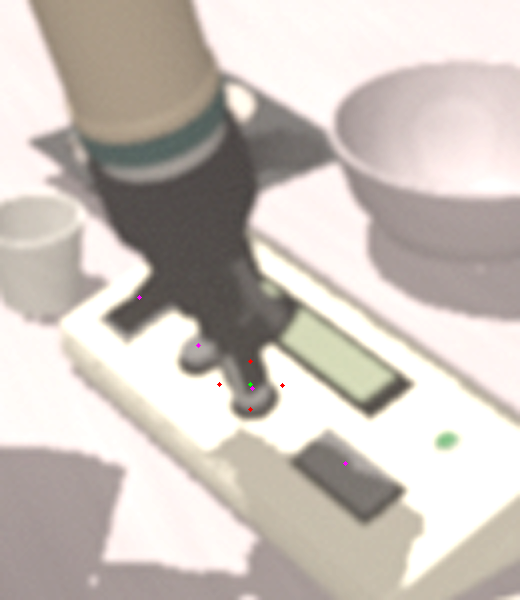

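View pics/top_c.png

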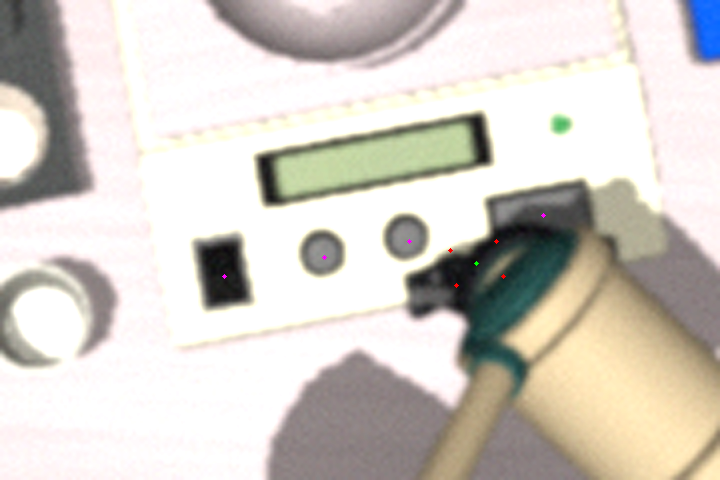

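```bash
python3 - <<'E'
from rig import eyes
from h import *
from tgt import frame
o,C=frame();d=eyes.get_image("top")
v,u=np.mgrid[250:276,258:284];Pn=(d["eye"]+rays(d,np.c_[u.ravel(),v.ravel()])*d["z_map"][250:276,258:284].reshape(-1,1)-o)@C*1000
P0=(np.load("topP.npy")[250:276,258:284].reshape(-1,3)-o)@C*1000
for n,P in(("before",P0),("now",Pn)):
    print(n,[(s,np.median(P[(abs(P[:,1]-122)<8)&(P[:,0]>=s)&(P[:,0]<s+5),2]).round(1)) for s in range(-30,30,5)])
cv2.imwrite("pics/rk.png",cv2.resize(cv2.convertScaleAbs(d["color"][245:285,255:290],alpha=3),None,fx=10,fy=10))
cv2.imwrite("pics/rks.png",cv2.resize(cv2.convertScaleAbs(eyes.get_image("side")["color"][210:245,210:250],alpha=2.5),None,fx=10,fy=10))
E
```

```text
before [(-30, np.float64(-1.5)), (-25, np.float64(-0.1)), (-20, np.float64(11.1)), (-15, np.float64(11.9)), (-10, np.float64(10.0)), (-5, np.float64(7.6)), (0, np.float64(6.9)), (5, np.float64(7.2)), (10, np.float64(8.1)), (15, np.float64(7.8)), (20, np.float64(1.8)), (25, np.float64(-2.4))]
now [(-30, np.float64(-1.3)), (-25, np.float64(2.3)), (-20, np.float64(5.0)), (-15, np.float64(5.7)), (-10, np.float64(6.9)), (-5, np.float64(7.7)), (0, np.float64(7.0)), (5, np.float64(9.8)), (10, np.float64(12.3)), (15, np.float64(11.8)), (20, np.float64(4.9)), (25, np.float64(-0.2))]
```

View pics/rks.png

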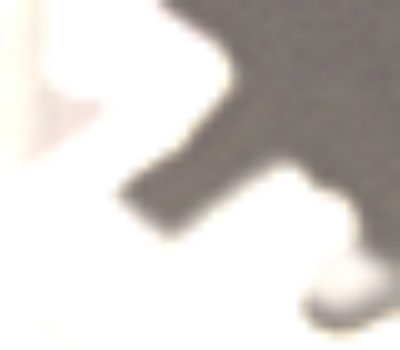

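The depth profile shows the rocker tipped: its near half is now about 6–7 mm above the console face (it was 12), and the far half has risen to about 12. Next is the grams key.

```bash
python3 -m crank '[[0,-0.7,5,0,0,0,0],[1,-1.5,8.9,0,0,0,0],[2.8,-1.5,8.9,0,0,0,0],[3.1,-1.5,8.9,0,0,0,0]]'; python3 tgt.py 0 .058 .006
```

```text
clock: 6.1
position: [0.4575, -0.0053, 0.0624]
ee_rot: [-0.507, 0.606, -0.363, -0.494]
contact_force: [-0.5, 0.5, 0.1]
width: 0.0
now console(mm) [-1.9 62.6 17.4] clock 6.1 F console [-0.33  0.57  0.16] w 4.5369727248774106e-05 pos [ 0.4575 -0.0053  0.0624]
shift cm [ 1.14 -0.19 -0.46] turn deg [ 0.2   0.18 -0.12] target [ 0.4632 -0.0087  0.0518]
```

```bash
python3 -m crank '[[0.2,-0.15,-0.4,0,0,0,0],[0.5,-0.15,-0.4,0,0,0,0],[0.9,-0.15,-0.4,0,0,0,0],[1.1,-0.15,-0.4,0,0,0,0],[1.2,-0.15,-0.4,0,0,0,0]]'; python3 tgt.py 0 .058 .006
```

```text
clock: 6.72
position: [0.4651, -0.0108, 0.0524]
ee_rot: [-0.508, 0.607, -0.363, -0.491]
contact_force: [0.2, -2.8, 4.7]
width: -0.0001
now console(mm) [ 1.4 55.5  6.3] clock 6.725 F console [ 0.78 -2.76  4.65] w -0.00012713244866833603 pos [ 0.4651 -0.0108  0.0524]
shift cm [0.03 0.14 0.25] turn deg [ 0.05 -0.01  0.08] target [ 0.4632 -0.0087  0.0518]
```

```bash
python3 -m crank '[[0.1,0,0,0,0,0,0],[0.2,0,0,0,0,0,0],[0.2,0,0,0,0,0,0]]'; python3 tgt.py 0 .058 .006
```

```text
clock: 7.1
position: [0.4653, -0.0108, 0.0518]
ee_rot: [-0.508, 0.608, -0.363, -0.491]
contact_force: [-8.9, -4.5, 20.9]
width: -0.0001
now console(mm) [ 1.5 55.5  5.6] clock 7.1 F console [-3.95 -2.31 22.73] w -9.971471307923218e-05 pos [ 0.4653 -0.0108  0.0518]
shift cm [-0.04  0.15  0.25] turn deg [ 0.12 -0.04  0.12] target [ 0.4632 -0.0087  0.0518]
```

Firm stop with 23 N at 5.6 mm, so the grams key is fully home. I'll retract and move to tare.

```bash
python3 -m crank '[[-0.6,0,0,0,0,0,0],[-3,0,0,0,0,0,0],[-4.5,0,-5,0,0,0,0],[-4.5,0,-10,0,0,0,0],[-4.5,0.1,-13.8,0,0,0,0]]'; python3 tgt.py 0 -.082 .018
```

```text
clock: 7.72
position: [0.4845, -0.1491, 0.0935]
ee_rot: [-0.508, 0.607, -0.363, -0.492]
contact_force: [-0.2, 0.1, -0.5]
width: 0.0
now console(mm) [  0.  -83.6  49.2] clock 7.725 F console [-0.25  0.09 -0.4 ] w 3.0334957202171148e-05 pos [ 0.4845 -0.1491  0.0935]
shift cm [3.12 0.   0.16] turn deg [0.01 0.04 0.05] target [ 0.492  -0.1457  0.0634]
```

```bash
python3 -m crank '[[1,0,0,0,0,0,0],[2.5,0,0,0,0,0,0],[3.1,0,0,0,0,0,0],[3.1,0,0,0,0,0,0]]'; python3 tgt.py 0 -.082 .006;  python3 -m crank '[[0.3,0,0,0,0,0,0],[0.6,0,0,0,0,0,0],[0.9,0,0,0,0,0,0],[1.2,0,0,0,0,0,0],[1.3,0,0,0,0,0,0]]'; python3 tgt.py 0 -.082 .006
```

```text
clock: 8.22
position: [0.4913, -0.1443, 0.0626]
ee_rot: [-0.508, 0.606, -0.363, -0.493]
contact_force: [0.1, 1.2, 1.2]
width: 0.0001
now console(mm) [ -0.5 -80.5  17.3] clock 8.225 F console [0.62 1.14 1.08] w 0.0001038346199723901 pos [ 0.4913 -0.1443  0.0626]
shift cm [ 1.13 -0.06 -0.16] turn deg [ 0.08  0.17 -0.07] target [ 0.495  -0.145   0.0518]
clock: 8.85
position: [0.4954, -0.1449, 0.0516]
ee_rot: [-0.508, 0.607, -0.363, -0.492]
contact_force: [-7.5, 0.1, 17.6]
width: -0.0001
now console(mm) [  0.4 -81.9   5.7] clock 8.85 F console [-2.47  1.75 18.88] w -0.0001366074032939709 pos [ 0.4954 -0.1449  0.0516]
shift cm [-0.03  0.04 -0.01] turn deg [0.08 0.04 0.05] target [ 0.495  -0.145   0.0518]
```

```bash
python3 -m crank '[[0.1,0,0,0,0,0,0],[0.1,0,0,0,0,0,0]]'; python3 tgt.py 0 -.082 .006;  python3 -m crank '[[-0.6,0,0,0,0,0,0],[-3,0,0,0,0,0,0],[-7,2,0,0,0,0,0],[-11,6,0,0,0,0,0],[-13,11,0,0,0,0,0]]'; python3 -m crank '[[-4,4,0,0,0,0,0],[-5,5,0,0,0,0,0],[-5,5,0,0,0,0,0]]'; python3 ov.py d
```

```text
clock: 9.1
position: [0.4954, -0.1448, 0.0516]
ee_rot: [-0.508, 0.607, -0.363, -0.492]
contact_force: [-10.1, 1.2, 19.7]
width: -0.0001
now console(mm) [  0.4 -81.9   5.7] clock 9.1 F console [-4.16  3.46 21.55] w -0.00014261791839213317 pos [ 0.4954 -0.1448  0.0516]
shift cm [-0.03  0.04 -0.01] turn deg [0.11 0.02 0.07] target [ 0.495  -0.145   0.0518]
clock: 9.72
position: [0.3685, -0.168, 0.1523]
ee_rot: [-0.504, 0.603, -0.376, -0.49]
contact_force: [-1.1, 0.0, 0.5]
width: -0.0002
clock: 10.1
position: [0.3253, -0.1662, 0.1918]
ee_rot: [-0.501, 0.597, -0.391, -0.49]
contact_force: [0.4, 0.1, 0.3]
width: -0.0003
```

```bash
python3 - <<'E'
from rig import eyes
from h import *
from tgt import frame
o,C=frame();d=eyes.get_image("top")
u,v=np.meshgrid(np.arange(560),np.arange(420));Pn=((d["eye"]+rays(d,np.c_[u.ravel(),v.ravel()])*d["z_map"].reshape(-1,1))-o)@C*1000
P0=(np.load("topP.npy").reshape(-1,3)-o)@C*1000
for n,y in(("grams",58),("pounds",4),("tare",-82)):
    f=lambda P:(np.median(P[(abs(P[:,0])<7)&(abs(P[:,1]-y)<7),2])).round(2)
    print(n,f(P0),f(Pn))
f=lambda P,a:np.median(P[(abs(P[:,0]-a)<5)&(abs(P[:,1]-122)<8),2]).round(1)
print("rocker near/far",f(P0,-14),f(P0,14),f(Pn,-14),f(Pn,14))
cv2.imwrite("pics/topfull.png",d["color"])
a=cv2.imread("pics/top0.png");df=cv2.absdiff(a,d["color"]).max(2);cv2.imwrite("pics/diff.png",cv2.convertScaleAbs(df,alpha=3))
a=cv2.imread("pics/side0.png");cv2.imwrite("pics/sidefull.png",eyes.get_image("side")["color"])
E
```

```text
grams 9.83 9.92
pounds 11.27 11.53
tare 11.1 11.45
rocker near/far 12.1 7.9 5.5 11.3
```

View pics/topfull.png

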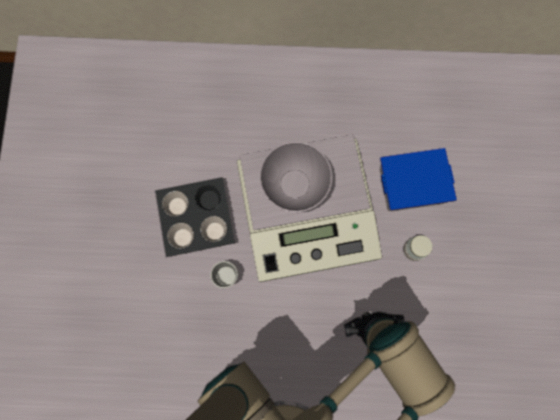

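View pics/side_d.png

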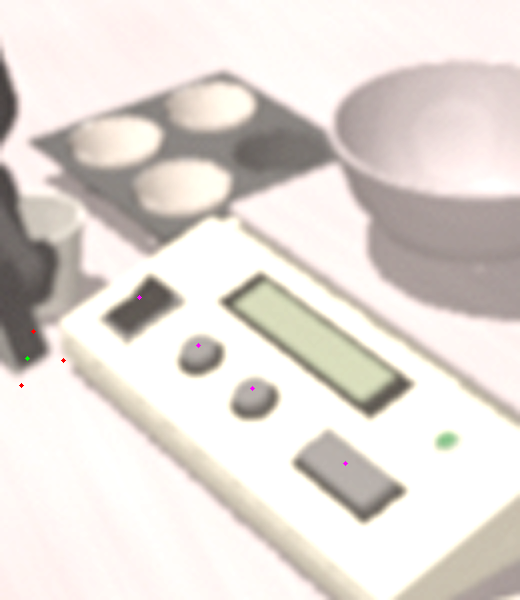

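View pics/diff.png

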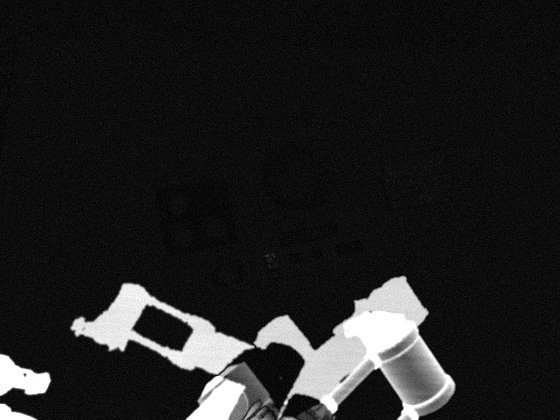

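The difference image shows no change in the scene except the rocker at about (270,262), plus the arm and its shadow. The keys are all back up.

```bash
python3 - <<'E'
from rig import manip
print(manip.sign_off())
E
```

```text
the job is handed in; nothing more can be done
None
```

The scale is switched on, and I pressed grams and then the tare bar, in that order, letting go of each before the next. The job was handed in about 10 s into the 48 s allowed.

**Presses:** I used the shut fingertips along the console's normal and pushed each control until it stopped moving.

| Control | Stopped at (above console face) | Peak force read |
|---|---|---|
| Rocker | 6.5 mm | 38 N |
| Grams | 5.6 mm | 23 N |
| Tare | 5.7 mm | 22 N |

**Last checks:**
- **Rocker:** it stayed on, with its near half down from 12 to about 6 mm and its far half up from 8 to about 11 mm.
- **Keys:** grams, pounds and tare all measured at their up height again. Pounds was never touched.
- **Bystanders:** comparing the top view with the start showed no change except the rocker, the arm and its shadow. The pan, bowl, jar, cup, tin and tub did not move.
- **Arm:** it ended well clear of the scale, with no contact force.

**Disagreements:** the two cameras differed by about 8 mm on where the scale stands. I settled the position by comparing both views of the gripper with its known pose. The heights where the presses stopped then came within 0.5 mm of the expected 7 mm (rocker) and 6 mm (keys). I also never saw the display change, so "on" rests on the rocker's position and the firm stops.

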